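# Make up the pressure-cooker kit and the buttermilk kit from the turntable

### The arm

A 6-joint arm with a two-finger parallel gripper is mounted at the origin on the work surface. World frame = base frame: x ahead of the robot, y to its left, z up, the work surface at z = 0. Lengths are in mm, angles in rad, forces in N, time in s.
With the tool pointing down it reaches from about 400 to 925 mm from the base axis. Payload 12.5 kg.
Tool frame: the origin (TCP) lies on the mounting face of the last link; the fingertips stand 190 mm ahead of it and the grasp point (between the pads) lies 171 mm ahead of it; z points along the fingers, y is the line along which they close (so a half turn about z gives the same grasp; the last joint's range is limited). The gripper opens to 95 mm and grips with 3 to 60 N. Pads are 20 mm wide; open, the fingers measure 119 mm over their backs; the gripper's body (75 mm by 180 mm) begins 59 mm behind the grasp point.
Start: joints at [1.147, 0.491, 1.559, -0, 1.092, -0.106], TCP at [195.275, 593.711, 404.761] pointing down, gripper open.
Joint ranges: [-3.1, 3.1], [-0.84, 2.19], [0.05, 2.79], [-1.13, 4.28], [0.06, 2.93], [-2.69, 2.69]. Speed limits (rad/s): [2.22, 2.22, 2.79, 3.14, 3.14, 3.14].

### API

Orientations are given as [roll, pitch, yaw] about the fixed x, y, z axes, in that order (R = Rz(yaw) Ry(pitch) Rx(roll)).
In Python, from cell import * gives the robot as it stands.
- The arm moves only by the tool arm_command, never from a script. Its argument "rows" is a list that holds one entry, the list of rows, each a list of 7 numbers: the shift along the tool's x, y, z normalised to -1 to 1, where 1 is 0.15 m, then the turn, a rotation vector about the tool's x, y, z normalised to -1 to 1, where 1 is 360 degrees, then the opening, from -1 (shut) to 1 (fully open). A call has 1 to 10 rows; each row is the pose to reach, as a shift and turn from the pose commanded when the call began, along the tool's axes at that moment, turning the shorter way round; what a row does not reach only later rows make up. A row lasts 1/12 s, in which the tool goes at most 41.7 mm and 7.16 degrees, less where a joint would pass 70% of its speed; a pose out of reach is approached as far as the arm can. A call with a number of a shift or a turn outside -1 to 1 is refused whole. A call with a gripper value outside its range is refused whole. The fingers move at their own pace and stop on an object; the grip force is fixed at half the most. Time passes only in rows, so rows that repeat a pose let the fingers close. It gives the time, the measured TCP pose, the force, the opening and the grip force at its end, in the units of the state.
- state(): the state, without advancing time (a new reading comes with each control period).
- read_camera(name): name is "side" or "top"; returns (picture, depth): 400x640x3 uint8, red, green, blue; 400x640 float32, mm along the optical axis (not along the pixel's ray), 0 where there is no reading.
- get_calibration(name): a dict with "camera_matrix" (3x3 intrinsics, pixels), "position" and "orientation" of the camera in the world. Camera axes: x right, y up, looking along -z (the intrinsics and any distortion apply to the point x, -y, -z); pixel columns grow to the right and rows downward; lengths in mm; the calibration is good to about 2 mm. A picture is of the moment at which its call begins. get_calibration takes no time and is no camera call.
- job_done(): hands the job in; it is judged then, once.
The state is a dict: "t": time; "joints": joint angles; "qvel": joint speeds; "tau": joint torques, N m; "eef_pos": TCP position; "tcp_rot": TCP orientation; "ft_force": force on the tool from outside, world axes, zero at the start; "moment": the same for the moment, N m; "opening": opening from 0.0 (shut) to 1.0 (fully open); "grip_force": force on a finger pad.
Only numpy, scipy, OpenCV 4.12 (cv2) and the standard library are available. Lean on these libraries where they do the work, as an engineer would, in place of code of your own. Each camera call takes 0.05 s, during which the arm holds its last target. There are 200 camera calls.

### The job

Make up two kits. In the round steel tray put the pressure-cooker parts: the wide rubber ring lying flat and the steel whistle standing upright; in the oblong wooden tray put the buttermilk things: the narrow rubber ring lying flat, the cup standing upright and the wooden churner lying down. Every piece must rest directly on the floor of its tray, not on another piece or on the rim; set the cup down gently instead of dropping it, and leave the blue container and the glass jar where they are.

Things in the scene. Friction and masses are not known exactly. Their poses are not given: they have to be found in the camera images.
- wide_ring: Wide grey rubber gasket ring lying flat on the turntable: outer diameter 120 mm, inner diameter 96 mm (wall 12 mm wide), 12 mm thick, 50 g, stiff (keeps its shape). Origin at the centre of the ring, on its underside; z up along its axis. It can be pinched from above across its wall, one finger inside the ring.
- narrow_ring: Narrow grey rubber gasket ring lying flat on the turntable: outer diameter 68 mm, inner diameter 46 mm (wall 11 mm wide), 12 mm thick, 25 g, stiff. Origin at the centre of the ring, on its underside; z up along its axis. It can be pinched from above across its wall, one finger inside the ring.
- cup: Small white ceramic cup without handle, open at the top, standing on the turntable: 64 mm across the rim, a little narrower below, 60 mm tall, wall 4 mm, 140 g. Origin at the centre of its underside; z up. It can be gripped from above across its outside, about 40 mm above its foot.
- whistle: Steel pressure-cooker whistle (weight) standing on the turntable: a 30 mm diameter steel cylinder 30 mm tall, with a small black knob of 22 mm diameter on top, 50 mm tall in all, 80 g. Origin at the centre of its underside; z up.
- churner: Wooden hand churner lying on the counter left or right of the turntable, 70 g: rod 16 mm thick, 190 mm long over all; four-finned head (40 mm across) at its +y end, ball (34 mm) at its -y end. Origin on the rod axis, mid-length, near the balance point; y along the rod to the head. The rod lies level, axis 17 mm above its support, bare for 45 mm either side of the origin.
- round_tray: Round steel tray with a low rim, fixed to the counter, on the left or right: 220 mm across the rim outside, 200 mm at the foot, 22 mm tall, wall 4 mm, flat floor of about 190 mm diameter whose top is 4 mm above the origin. Origin at the centre of the underside; z up.
- oblong_tray: Oblong wooden tray, fixed to the counter, on the other side from the round tray: outside 190 mm along its x and 260 mm along its y, 25 mm tall, walls 5 mm, floor 5 mm thick (inside 180 by 250 mm, 20 mm deep). Origin at the centre of the underside; x and y along its sides, z up.
- turntable: Beige round plastic turntable, 320 mm across, flat top 25 mm above the counter; it stays fixed. The rings, cup and whistle stand on it about 90 mm from its centre, a quarter turn apart, in any arrangement. Origin at its centre, at counter height; z up. A fixed tiled strip 100 mm tall (not listed) stands behind it, about 240 mm beyond its centre.
- container: Blue plastic food container with a closed lid, 92 by 132 by 55 mm, standing on the counter on the other side of the turntable from the churner. Not to be moved. Origin at the centre of its underside; y along its long side; z up.
- jar: Closed amber glass jar with a steel cap, 70 mm in diameter and 120 mm tall, standing on the counter at the robot's far left, outside the trays. Not to be moved. Origin at the centre of its underside; z up.

How it is judged:
By the outcome, as a careful person would: the job done as asked, in the order asked, and still so for the second after the job is handed in, with the robot touching nothing.
It also fails if it takes over 125 s, if anything falls off the work surface, if the arm or the gripper's body presses on something with over 40 N, if the wrist force passes 120 N, or if a joint passes its speed limit or range.

## Working session

There is one attempt and no reset: what is moved stays moved. The work goes in short steps, Python scripts to look and compute and a tool call to move; the robot and the scene stay as the last step left them, time stands still between calls to the robot, and variables do not carry over. Pictures are saved under pics/ and viewed, at most 14 in all, crops included, and the job is handed in when it is done.

Besides the shell and the picture viewer there is one more tool, called after "Request:" as name(argument=value, ...) on one line, values as JSON. arm_command: Moves the arm, as the interface text tells. Its arguments: {"type":"object","properties":{"rows":{"type":"array","items":{"type":"array","items":{"type":"array","items":{"type":"number","minimum":-1,"maximum":1}}}}},"required":["rows"]}

```bash
mkdir -p pics; ls
cat > h.py <<'E'
from cell import *
import numpy as np, cv2
from scipy.spatial.transform import Rotation as R
def cam(n):
    c=get_calibration(n); return np.array(c["camera_matrix"]),np.array(c["position"]),c["orientation"],c
def rot(o):
    o=np.array(o)
    return o if o.shape==(3,3) else (R.from_euler('xyz',o).as_matrix() if o.size==3 else R.from_quat(o).as_matrix())
def ray(n,u,v,z):
    K,p,o,_=cam(n); d=rot(o)@np.array([(u-K[0,2])/K[0,0],-(v-K[1,2])/K[1,1],-1.])
    return p+d*(z-p[2])/d[2]
def cloud(n,dep):
    K,p,o,_=cam(n); v,u=np.mgrid[:400,:640]
    d=np.stack([(u-K[0,2])/K[0,0],-(v-K[1,2])/K[1,1],-np.ones_like(u,float)],-1)
    return p+(d*dep[...,None])@rot(o).T
E
python3 - <<'E'
from h import *
for n in("top","side"):
    im,d=read_camera(n); cv2.imwrite(f"pics/{n}0.png",im[...,::-1]); np.savez(f"{n}0.npz",im=im,d=d); print(n,get_calibration(n))
print(state())
E
```

```text
pics
top {'camera_matrix': array([[379.91222548,   0.        , 316.56781634],
       [  0.        , 379.91222548, 195.35963095],
       [  0.        ,   0.        ,   1.        ]]), 'position': array([ 385.06470353,  162.46424735, 1289.57167738]), 'orientation': array([ 0.1396134 , -0.00496381, -1.57665417])}
side {'camera_matrix': array([[380.45703607,   0.        , 312.20064865],
       [  0.        , 380.45703607, 195.54885587],
       [  0.        ,   0.        ,   1.        ]]), 'position': array([ 182.63664488, -456.82804844,  899.0288843 ]), 'orientation': array([ 0.69981131, -0.01512583, -0.51609797])}
{'t': 0.1, 'joints': array([ 1.14741355e+00,  4.91506103e-01,  1.55942311e+00,  2.56218703e-07,
        1.09167167e+00, -1.05593982e-01]), 'qvel': array([-9.44887936e-05, -3.32746534e-03, -1.66034905e-03,  1.18906015e-03,
       -1.13659009e-03,  4.97863920e-04]), 'tau': array([ 3.11388620e-03, -6.13628125e+01, -2.58609563e+01,  6.94210804e-02,
        4.69903811e-02, -8.72007217e-05]), 'eef_pos': array([195.25271025, 593.68287638, 404.20392415]), 'tcp_rot': array([-3.14059006e+00, -1.06492056e-04,  2.82380368e+00]), 'ft_force': array([-0.87871038,  0.75550942, -0.58305918]), 'moment': array([-0.01453208,  0.0028124 , -0.02169389]), 'grip_force': 0.0, 'opening': 0.9973836464740304}
```

View pics/top0.png

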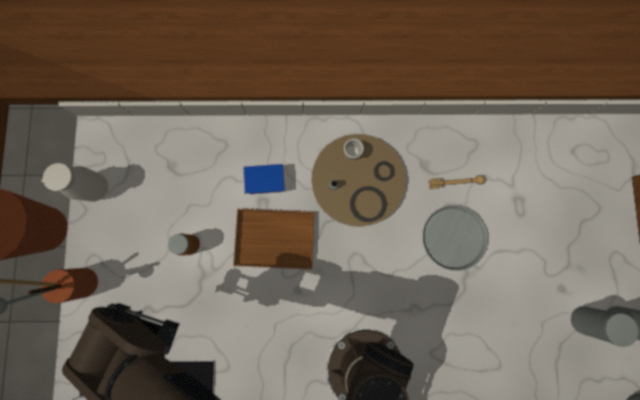

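View pics/side0.png

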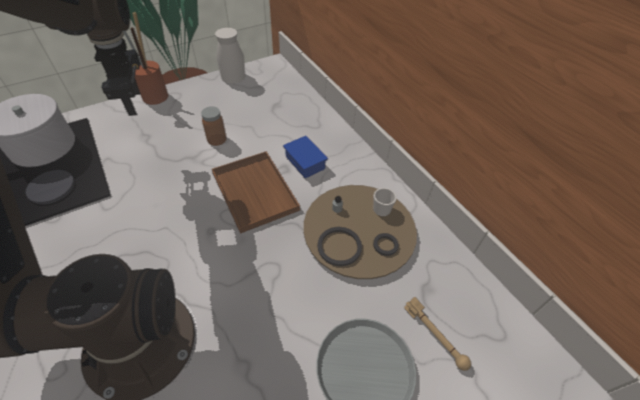

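Top view: turntable at (360,180), with the cup at (353,148), whistle at (335,184), narrow ring at (384,171) and wide ring at (368,204). The churner's head is at (432,183) and its ball at (480,180). The round tray is at (455,237), the oblong tray at (276,238), the container at (265,180) and the jar at (184,243). The side view shows the cup at (384,203), whistle at (337,204), wide ring at (340,246), narrow ring at (386,244) and churner running (412,306)–(463,361).

```bash
cat >> h.py <<'E'
def fit(P):
    A=np.c_[2*P[:,:2],np.ones(len(P))]; s=np.linalg.lstsq(A,(P[:,:2]**2).sum(1),rcond=None)[0]
    return s[:2],np.sqrt(s[2]+s[0]**2+s[1]**2)
E
cat > m.py <<'E'
from h import *
seeds={"top":dict(cup=(353,148,14),whistle=(336,184,9),narrow=(384,171,13),wide=(368,204,22),churner=(457,182,33),round=(455,237,38),oblong=(276,238,48),table=(360,180,55)),
"side":dict(cup=(384,203,17),whistle=(337,204,12),narrow=(386,244,17),wide=(340,246,27),churner=(438,335,45),round=(367,362,55),oblong=(257,190,55),table=(360,230,65))}
for n in("top","side"):
    f=np.load(f"{n}0.npz"); im=f["im"]; C=cloud(n,f["d"]); hsv=cv2.cvtColor(im,cv2.COLOR_RGB2HSV)
    for k,(u,v,r) in seeds[n].items():
        m=np.zeros((400,640),np.uint8); cv2.circle(m,(u,v),r,255,-1); m=(m>0)&(f["d"]>0)
        p=C[m]; z=p[:,2]
        print(n,k,"zpct",np.percentile(z,[1,10,50,90,99]).round(1),"hsv",np.median(hsv[m],0),end=" ")
        if k in("narrow","wide"):
            mm=m&(im.max(2)<0.72*np.median(im[m&(C[...,2]<30)].max(1))) if 0 else m&(C[...,2]>31)
            q=C[mm]; print(len(q),"mean",q.mean(0).round(1),"ext",np.ptp(q,0).round(1) if len(q) else 0)
        elif k in("cup","whistle"):
            q=C[m&(C[...,2]>(75 if k=="cup" else 65))]; print(len(q),"mean",q.mean(0).round(1),"ext",np.ptp(q,0).round(1), fit(q))
        elif k=="churner":
            q=C[m&(C[...,2]>12)]; c,(w,h),a=cv2.minAreaRect(q[:,:2].astype(np.float32)); print(c,w,h,a,"box",cv2.boxPoints((c,(w,h),a)).round(1).tolist())
        elif k=="round":
            q=C[m&(C[...,2]>17)]; print(fit(q))
        elif k=="oblong":
            q=C[m&(C[...,2]>19)&(C[...,2]<30)]; c,(w,h),a=cv2.minAreaRect(q[:,:2].astype(np.float32)); print(c,w,h,a)
        else:
            q=C[m&(abs(C[...,2]-25)<3)]; print(q.mean(0),np.ptp(q,0))
E
python3 m.py
```

```text
top cup zpct [19.2 21.8 27.4 82.2 87.5] hsv [ 20.  45. 110.] 96 mean [713.6  33.7  82.8] ext [61.7 59.3 13.6] (array([709.51487193,  35.91349839]), np.float64(29.31121489635657))
top whistle zpct [18.5 21.  25.1 69.9 76.6] hsv [19. 96. 98.] 32 mean [594.7 100.2  72.6] ext [17.3 16.6 10.7] (array([595.01382829, 100.05291378]), np.float64(7.295415931512331))
top narrow zpct [18.9 21.3 25.6 37.4 40.6] hsv [18. 95. 93.] 171 mean [643.7 -71.   36.2] ext [65.7 64.9 11.4]
top wide zpct [ 0.  21.2 25.2 36.6 39.9] hsv [ 18.  96. 106.] 364 mean [531.1 -13.7  36.1] ext [114.9 117.1  11.8]
top churner zpct [-6.9 -4.2 -0.3 20.1 31.7] hsv [ 21.  21. 160.] (563.8660888671875, -323.6086730957031) 123.4025650024414 186.37171936035156 4.20106315612793 box [[495.5, -235.1999969482422], [509.20001220703125, -421.1000061035156], [632.2000122070312, -412.0], [618.5999755859375, -226.1999969482422]]
top round zpct [-5.5 -1.8  2.9 13.8 23.3] hsv [ 43.  17. 121.] (array([ 419.99622191, -301.38259655]), np.float64(106.15081878886575))
top oblong zpct [-5.8 -2.6  2.7  8.4 26.2] hsv [ 14. 161. 104.] (452.129364
[... 888 characters left out ...]
68.] (563.5669555664062, -326.0494079589844) 121.78888702392578 186.657958984375 3.314816474914551 box [[497.3999938964844, -236.39999389648438], [508.20001220703125, -422.70001220703125], [629.7999877929688, -415.70001220703125], [619.0, -229.39999389648438]]
side round zpct [-3.2 -0.6  3.3 12.7 22.5] hsv [ 60.   6. 130.] (array([ 419.72424971, -302.91708983]), np.float64(106.1652571208151))
side oblong zpct [-4.  -1.9  2.3 15.5 54. ] hsv [ 11.  33. 113.] (460.39227294921875, 274.28399658203125) 305.4687805175781 273.2814025878906 87.2447509765625
side table zpct [-3.7 -1.4 23.4 33.3 78. ] hsv [ 16.  51. 117.] [609.16621574   1.87317579  24.65875712] [318.14917364 319.35976167   5.9931242 ]
```

```bash
cat > m2.py <<'E'
from h import *
from m import seeds
for n in("top","side"):
    f=np.load(f"{n}0.npz"); im=f["im"]; C=cloud(n,f["d"]); hsv=cv2.cvtColor(im,cv2.COLOR_RGB2HSV)
    X,Y,Z=C[...,0],C[...,1],C[...,2]
    box=lambda x0,x1,y0,y1:(X>x0)&(X<x1)&(Y>y0)&(Y<y1)&(f["d"]>0)
    big=lambda m:(lambda l,s:l==1+np.argmax(s[1:,4]))(*cv2.connectedComponentsWithStats(m.astype(np.uint8))[1:3])
    m=big(box(500,640,-440,-200)&(hsv[...,1]>70)); v,u=np.nonzero(m)
    P=np.array([ray(n,a,b,17.) for a,b in zip(u,v)]); r=cv2.minAreaRect(P[:,:2].astype(np.float32))
    d=cv2.fitLine(P[:,:2].astype(np.float32),cv2.DIST_L2,0,.01,.01).ravel(); t=(P[:,:2]-d[2:])@d[:2]; c=d[2:]+d[:2]*(t.min()+t.max())/2
    print(n,"churner rect",np.round(r[0],1),np.round(r[1],1),r[2],"line ctr",c.round(1),"ang",np.degrees(np.arctan2(d[1],d[0])),"len",np.ptp(t),"z95",np.percentile(Z[m],[50,90]))
    m=big(box(330,580,140,460)&(hsv[...,1]>(100 if n=="top" else 60))); v,u=np.nonzero(m)
    P=np.array([ray(n,a,b,25.) for a,b in zip(u,v)]); r=cv2.minAreaRect(P[:,:2].astype(np.float32)); print(n,"oblong",r,"z",np.percentile(Z[m],[5,50,99]))
    for k,b,h in(("narrow",(600,690,-120,-25),37),("wide",(460,600,-90,55),37)):
        m=big(box(*b)&(Z>15)&(im.max(2)<75)); v,u=np.nonzero(m)
        cs=cv2.findContours(m.astype(np.uint8),cv2.RETR_EXTERNAL,cv2.CHAIN_APPROX_NONE)[0]
        P=np.array([ray(n,*q[0],float(h)) for q in max(cs,key=len)]); print(n,k,fit(P),"ringtop",np.median(Z[m]))
    m=box(570,620,75,125)&(Z>58)
    print(n,"whistle",C[m].mean(0).round(1))
    m=box(380,480,540,640)&(Z>80); print(n,"jar",C[m].mean(0).round(0) if m.any() else None)
    m=box(500,700,200,420)&(Z>45)&(hsv[...,2]>0)&(Z<65);print(n,"cont",np.percentile(C[m],[2,98],axis=0).round(0).tolist())
K,p,o,_=cam("top")
E
python3 m2.py | grep -v zpct
```

```text
top churner rect [ 611.4 -322.5] [ 32.4 189. ] 5.5738677978515625 line ctr [ 610.1 -322.6] ang -85.24966 len 189.01672374726758 z95 [25.09619366 31.8389132 ]Traceback (most recent call last):
  File "m2.py", line 13, in <module>
    P=np.array([ray(n,a,b,25.) for a,b in zip(u,v)]); r=cv2.minAreaRect(P[:,:2].astype(np.float32)); print(n,"oblong",r,"z",np.percentile(Z[m],[5,50,99]))
                ~~~^^^^^^^^^^^
  File "h.py", line 10, in ray
    K,p,o,_=cam(n); d=rot(o)@np.array([(u-K[0,2])/K[0,0],-(v-K[1,2])/K[1,1],-1.])
            ~~~^^^
  File "h.py", line 5, in cam
    c=get_calibration(n); return np.array(c["camera_matrix"]),np.array(c["position"]),c["orientation"],c
ValueError: time passes only in moves, steps and waits
```

Request:
arm_command(rows=[[[-0.84, -0.43, 0, 0, 0, 0.199, 0], [-0.84, -0.43, 0, 0, 0, 0.199, 0], [-0.84, -0.43, 0, 0, 0, 0.199, 0], [-0.84, -0.43, 0, 0, 0, 0.199, 0], [-0.84, -0.43, 0, 0, 0, 0.199, -0.3], [-0.84, -0.43, 0, 0, 0, 0.199, -0.3], [-0.84, -0.43, 0, 0, 0, 0.199, -0.3], [-0.84, -0.43, 0, 0, 0, 0.199, -0.3], [-0.84, -0.43, 0, 0, 0, 0.199, -0.3], [-0.84, -0.43, 0, 0, 0, 0.199, -0.3]]])

```text
t: 0.93
eef_pos: [294.8, 493.0, 404.5]
tcp_rot: [-3.141, 0.0, 1.568]
ft_force: [0.0, 0.2, 0.5]
opening: 0.375
grip_force: 0.0
```

```bash
sed -i 's/^def cam(n):/import functools\n@functools.lru_cache\ndef cam(n):/' h.py; python3 m2.py | grep -v zpct
cat > go.py <<'E'
import sys
from h import *
# usage: go.py x y ztip [yawdeg]: prints normalised shift from measured pose
s=state(); p=s["eef_pos"]; M=R.from_euler('xyz',s["tcp_rot"])
x,y,z=map(float,sys.argv[1:4]); yaw=float(sys.argv[4]) if len(sys.argv)>4 else 90
d=M.inv().apply(np.array([x,y,z+190])-p)/150
r=(M.inv()*R.from_euler('xyz',[180,0,yaw],degrees=True)).as_rotvec()/(2*np.pi)
print("t",s["t"],"pos",p.round(1),"rpy",np.degrees(s["tcp_rot"]).round(2),"open",round(s["opening"],3),"grip",round(s["grip_force"],1),"f",s["ft_force"].round(1)); print("shift",d.round(3),"turn",r.round(4))
E
python3 go.py 585 -16 120
```

```text
top churner rect [ 611.4 -322.5] [ 32.4 189. ] 5.5738677978515625 line ctr [ 610.1 -322.6] ang -85.24966 len 189.01672374726758 z95 [25.09619366 31.8389132 ]
top oblong ((420.9266357421875, 296.096923828125), (255.3011474609375, 184.7097930908203), 87.34586334228516) z [-2.99785192e-03  4.26734850e+00  2.55153311e+01]
top narrow (array([643.496419  , -70.88752442]), np.float64(32.28481109224624)) ringtop 35.82153412979801
top wide (array([532.59199907, -15.2956214 ]), np.float64(58.0774971793611)) ringtop 35.651841425936595
top whistle [594.4 100.   71.8]
top jar [405. 575. 113.]
top cont [[571.0, 268.0, 48.0], [661.0, 394.0, 59.0]]
side churner rect [ 607.9 -321.6] [ 39.3 187.2] 4.146130561828613 line ctr [ 608.7 -321.6] ang -85.29291 len 186.99675377002433 z95 [24.12421255 31.15604147]
side oblong ((417.532470703125, 287.6519775390625), (272.4731750488281, 187.7219696044922), 87.67669677734375) z [ 2.02254184  5.07464726 25.53466237]
side narrow (array([640.1238458 , -76.48285249]), np.float64(33.37510534610752)) ringtop 35.11031590160809
side wide (array([529.59979658, -20.33085628]), np.float64(58.90779842270989)) ringtop 35.30410867689909
side whistle [594.8  96.3  70.3]
side jar [404. 567. 109.]
side cont [[570.0, 264.0, 49.0], [661.0, 392.0, 58.0]]
t 0.9333 pos [294.8 493.  404.5] rpy [-1.7998e+02  3.0000e-02  8.9810e+01] open 0.375 grip 0.0 f [0.  0.2 0.5]
shift [-3.387  1.946  0.631] turn [-0.0001  0.0001 -0.0005]
```

The two views agree to about 2–5 mm and the heights match, so I'll use the averages. Next is the wide ring, pinched on its +x side.

Request:
arm_command(rows=[[[-1, 0.5, 0, 0, 0, -0.0005, -0.3], [-1, 0.5, 0, 0, 0, -0.0005, -0.3], [-1, 0.5, 0, 0, 0, -0.0005, -0.3], [-1, 0.5, 0, 0, 0, -0.0005, -0.3], [-1, 0.5, 0, 0, 0, -0.0005, -0.3]]])

```text
t: 1.35
eef_pos: [372.3, 338.9, 404.6]
tcp_rot: [-3.141, 0.001, 1.573]
ft_force: [1.3, 0.4, 0.2]
opening: 0.349
grip_force: 0.0
```

Request:
arm_command(rows=[[[-1, 0.5, 0, 0, 0, 0, -0.3], [-1, 0.5, 0, 0, 0, 0, -0.3], [-1, 0.5, 0, 0, 0, 0, -0.3], [-1, 0.5, 0, 0, 0, 0, -0.3], [-1, 0.5, 0, 0, 0, 0, -0.3]]])

```text
t: 1.77
eef_pos: [448.5, 189.3, 404.6]
tcp_rot: [3.141, 0.001, 1.572]
ft_force: [-0.9, 0.3, -0.5]
opening: 0.353
grip_force: 0.0
```

Request:
arm_command(rows=[[[-1, 0.5, 0.3, 0, 0, 0, -0.3], [-1, 0.5, 0.3, 0, 0, 0, -0.3], [-1, 0.5, 0.3, 0, 0, 0, -0.3], [-1, 0.5, 0.3, 0, 0, 0, -0.3], [-1, 0.5, 0.3, 0, 0, 0, -0.3], [-1, 0.5, 0.3, 0, 0, 0, -0.3]]])

```text
t: 2.27
eef_pos: [522.9, 42.6, 358.6]
tcp_rot: [-3.14, -0.0, 1.574]
ft_force: [0.2, -0.1, 0.4]
opening: 0.347
grip_force: 0.0
```

```bash
python3 go.py 585 -17.5 60; python3 go.py 585 -17.5 27
```

```text
t 2.2667 pos [522.9  42.6 358.6] rpy [-1.799e+02 -1.000e-02  9.016e+01] open 0.347 grip 0.0 f [ 0.2 -0.1  0.4]
shift [-0.402  0.414  0.723] turn [-0.0003 -0.      0.0005]
t 2.2667 pos [522.9  42.6 358.6] rpy [-1.799e+02 -1.000e-02  9.016e+01] open 0.347 grip 0.0 f [ 0.2 -0.1  0.4]
shift [-0.402  0.415  0.943] turn [-0.0003 -0.      0.0005]
```

Request:
arm_command(rows=[[[-0.402, 0.414, 0.4, 0, 0, 0, -0.3], [-0.402, 0.414, 0.6, 0, 0, 0, -0.3], [-0.402, 0.414, 0.72, 0, 0, 0, -0.3], [-0.402, 0.414, 0.72, 0, 0, 0, -0.3], [-0.402, 0.414, 0.72, 0, 0, 0, -0.3], [-0.402, 0.414, 0.72, 0, 0, 0, -0.3]]])

```text
t: 2.77
eef_pos: [584.3, -14.4, 251.7]
tcp_rot: [-3.14, -0.001, 1.578]
ft_force: [0.6, -0.1, -0.4]
opening: 0.353
grip_force: 0.0
```

```bash
python3 - <<'E'
from h import *
for n in("side",):
    im,d=read_camera(n); cv2.imwrite(f"pics/{n}1.png",cv2.resize(im[150:300,270:470,::-1],None,fx=4,fy=4,interpolation=cv2.INTER_CUBIC))
E
python3 go.py 585 -17.5 27
```

```text
t 2.8167 pos [584.3 -14.3 252.8] rpy [ 1.7998e+02 -1.0000e-02  9.0410e+01] open 0.35 grip 0.0 f [-0.4 -0.6 -0. ]
shift [-0.022  0.004  0.238] turn [ 0.     -0.      0.0011]
```

View pics/side1.png

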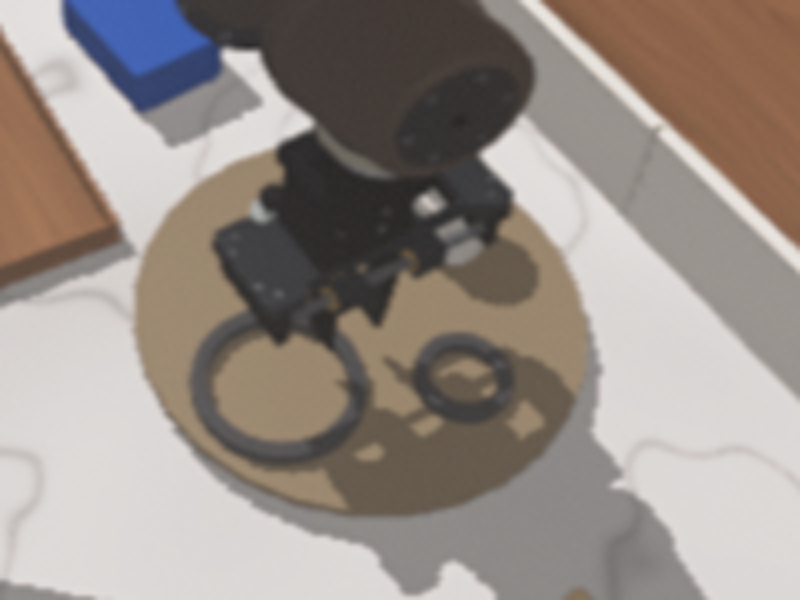

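The side view shows the fingers, crop (325,340) and (378,320), straddling the ring's far wall at about (345,330). The cup clears the gripper body. I'll descend, close and lift.

Request:
arm_command(rows=[[[-0.02, 0.004, 0.12, 0, 0, 0.001, -0.3], [-0.02, 0.004, 0.2, 0, 0, 0.001, -0.3], [-0.02, 0.004, 0.232, 0, 0, 0.001, -0.3], [-0.02, 0.004, 0.232, 0, 0, 0.001, -0.3], [-0.02, 0.004, 0.232, 0, 0, 0.001, -1], [-0.02, 0.004, 0.232, 0, 0, 0.001, -1], [-0.02, 0.004, 0.232, 0, 0, 0.001, -1], [-0.02, 0.004, 0.232, 0, 0, 0.001, -1], [-0.02, 0.004, 0.232, 0, 0, 0.001, -1], [-0.02, 0.004, 0.232, 0, 0, 0.001, -1]]])

```text
t: 3.65
eef_pos: [585.3, -18.7, 217.5]
tcp_rot: [3.14, -0.0, 1.57]
ft_force: [0.5, 1.3, 6.6]
opening: 0.113
grip_force: 31.1
```

```bash
python3 go.py 585 -17.5 140
```

```text
t 3.65 pos [585.3 -18.7 217.5] rpy [179.93  -0.    89.98] open 0.113 grip 31.1 f [0.5 1.3 6.6]
shift [ 0.008 -0.001 -0.75 ] turn [ 0.0002 -0.     -0.0001]
```

Request:
arm_command(rows=[[[0, 0, -0.15, 0, 0, 0, -1], [0, 0, -0.35, 0, 0, 0, -1], [0, 0, -0.55, 0, 0, 0, -1], [0, 0, -0.75, 0, 0, 0, -1], [-0.15, -0.05, -0.75, 0, 0, 0, -1], [-0.35, -0.12, -0.75, 0, 0, 0, -1], [-0.57, -0.2, -0.75, 0, 0, 0, -1], [-0.79, -0.28, -0.75, 0, 0, 0, -1], [-1, -0.36, -0.75, 0, 0, 0, -1]]])

```text
t: 4.4
eef_pos: [530.3, -170.0, 329.5]
tcp_rot: [3.142, -0.0, 1.571]
ft_force: [0.2, 0.5, 0.1]
opening: 0.119
grip_force: 31.2
```

Request:
arm_command(rows=[[[-0.22, -0.08, 0, 0, 0, 0, -1], [-0.44, -0.16, 0, 0, 0, 0, -1], [-0.66, -0.24, 0, 0, 0, 0, -1], [-0.85, -0.31, 0, 0, 0, 0, -1], [-0.96, -0.36, 0, 0, 0, 0, -1], [-1, -0.38, 0, 0, 0, 0, -1], [-1, -0.38, 0, 0, 0, 0, -1], [-1, -0.38, 0, 0, 0, 0, -1]]])

```text
t: 5.07
eef_pos: [474.2, -318.2, 329.3]
tcp_rot: [-3.141, -0.001, 1.57]
ft_force: [0.8, -0.2, -0.4]
opening: 0.12
grip_force: 31.2
```

```bash
python3 - <<'E'
from h import *
im,d=read_camera("side"); cv2.imwrite("pics/side2.png",cv2.resize(im[200:400,240:500,::-1],None,fx=3,fy=3,interpolation=cv2.INTER_CUBIC))
E
python3 go.py 474 -329 8
```

```text
t 5.1167 pos [ 474.4 -317.8  329.3] rpy [-1.7999e+02 -3.0000e-02  9.0020e+01] open 0.121 grip 31.2 f [ 0.1  0.4 -0.4]
shift [-0.075 -0.003  0.876] turn [-0.     -0.0001  0.0001]
```

View pics/side2.png

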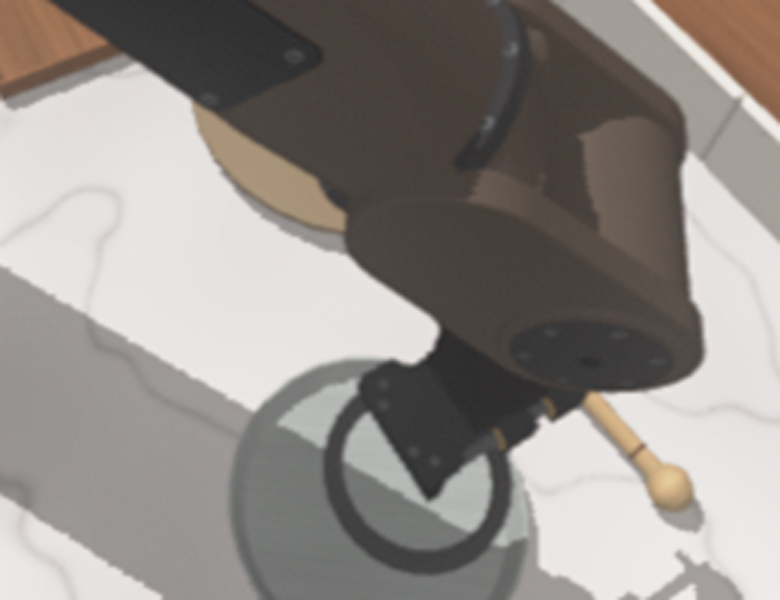

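The ring is held level above the round tray. I'll lower it slowly, release with a small opening and lift away.

Request:
arm_command(rows=[[[-0.075, 0, 0.2, 0, 0, 0, -1], [-0.075, 0, 0.42, 0, 0, 0, -1], [-0.075, 0, 0.62, 0, 0, 0, -1], [-0.075, 0, 0.75, 0, 0, 0, -1], [-0.075, 0, 0.82, 0, 0, 0, -1], [-0.075, 0, 0.86, 0, 0, 0, -1], [-0.075, 0, 0.882, 0, 0, 0, -1], [-0.075, 0, 0.882, 0, 0, 0, -1]]])

```text
t: 5.78
eef_pos: [474.6, -329.6, 197.4]
tcp_rot: [3.141, 0.0, 1.571]
ft_force: [-0.9, -0.6, -1.1]
opening: 0.122
grip_force: 31.2
```

Request:
arm_command(rows=[[[0, 0, 0, 0, 0, 0, -0.5], [0, 0, 0, 0, 0, 0, -0.5], [0, 0, 0, 0, 0, 0, -0.5], [0, 0, 0, 0, 0, 0, -0.5], [0, 0, -0.1, 0, 0, 0, -0.5], [0, 0, -0.3, 0, 0, 0, -0.5], [0, 0, -0.55, 0, 0, 0, -0.5], [0, 0, -0.8, 0, 0, 0, -0.5], [0, 0, -1, 0, 0, 0, 0], [0, 0, -1, 0, 0, 0, 0]]])

```text
t: 6.62
eef_pos: [474.5, -330.2, 353.3]
tcp_rot: [3.134, 0.006, 1.571]
ft_force: [0.3, -0.6, 0.6]
opening: 0.341
grip_force: 0.0
```

```bash
python3 go.py 594.8 98.2 110
```

```text
t 6.6167 pos [ 474.5 -330.2  353.3] rpy [179.59   0.35  89.99] open 0.341 grip 0.0 f [ 0.3 -0.6  0.6]
shift [2.858 0.799 0.344] turn [ 0.0011  0.001  -0.    ]
```

Request:
arm_command(rows=[[[0.95, 0.27, 0, 0, 0, 0, 0.3], [0.95, 0.27, 0, 0, 0, 0, 0.3], [0.95, 0.27, 0, 0, 0, 0, 0.3], [0.95, 0.27, 0, 0, 0, 0, 0.3]]])

```text
t: 6.95
eef_pos: [514.8, -184.3, 347.1]
tcp_rot: [-3.142, -0.001, 1.571]
ft_force: [0.2, -0.1, 0.9]
opening: 0.608
grip_force: 0.0
```

Request:
arm_command(rows=[[[0.95, 0.27, 0, 0, 0, 0, 0.3], [0.95, 0.27, 0, 0, 0, 0, 0.3], [0.95, 0.27, 0, 0, 0, 0, 0.3], [0.95, 0.27, 0, 0, 0, 0, 0.3]]])

```text
t: 7.28
eef_pos: [555.5, -41.6, 347.1]
tcp_rot: [3.141, -0.0, 1.572]
ft_force: [-0.4, -0.8, -0.2]
opening: 0.65
grip_force: 0.0
```

Request:
arm_command(rows=[[[0.96, 0.26, 0.3, 0, 0, 0, 0.3], [0.96, 0.26, 0.3, 0, 0, 0, 0.3], [0.96, 0.26, 0.3, 0, 0, 0, 0.3], [0.96, 0.26, 0.3, 0, 0, 0, 0.3], [0.96, 0.26, 0.3, 0, 0, 0, 0.3], [0.96, 0.26, 0.3, 0, 0, 0, 0.3], [0.96, 0.26, 0.3, 0, 0, 0, 0.3]]])

```text
t: 7.87
eef_pos: [594.0, 98.8, 302.0]
tcp_rot: [-3.141, 0.0, 1.571]
ft_force: [0.1, 0.5, -0.8]
opening: 0.649
grip_force: 0.0
```

```bash
python3 - <<'E'
from h import *
im,d=read_camera("side"); cv2.imwrite("pics/side3.png",cv2.resize(im[130:400,200:480,::-1],None,fx=2.2,fy=2.2,interpolation=cv2.INTER_CUBIC))
E
python3 go.py 594.8 98.2 33
```

```text
t 7.9167 pos [594.1  98.3 302.3] rpy [179.99   0.    89.96] open 0.652 grip 0.0 f [ 0.2 -0.8  0.3]
shift [-0.     0.005  0.529] turn [ 0.      0.     -0.0001]
```

View pics/side3.png

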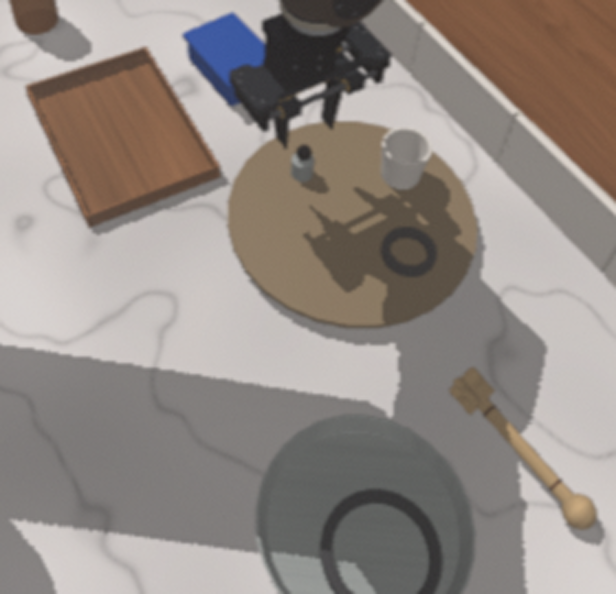

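The wide ring lies flat in the round tray around crop (380,550). The fingers straddle the whistle at (302,163), so I'll take it now.

Request:
arm_command(rows=[[[0, 0.005, 0.2, 0, 0, 0, 0.3], [0, 0.005, 0.4, 0, 0, 0, 0.3], [0, 0.005, 0.53, 0, 0, 0, 0.3], [0, 0.005, 0.53, 0, 0, 0, 0.3], [0, 0.005, 0.53, 0, 0, 0, -1], [0, 0.005, 0.53, 0, 0, 0, -1], [0, 0.005, 0.53, 0, 0, 0, -1], [0, 0.005, 0.53, 0, 0, 0, -1], [0, 0.005, 0.53, 0, 0, 0, -1], [0, 0.005, 0.53, 0, 0, 0, -1]]])

```text
t: 8.75
eef_pos: [595.2, 99.1, 223.6]
tcp_rot: [3.14, -0.0, 1.571]
ft_force: [-0.5, -0.3, 7.0]
opening: 0.306
grip_force: 30.0
```

```bash
python3 - <<'E'
from h import *
for n in("top","side"):
    im,d=read_camera(n); C=cloud(n,d); X,Y,Z=C[...,0],C[...,1],C[...,2]
    m=(np.hypot(X-420,Y+302)<92)&(d>0)&(Z>10)&(Z<24)&(im.max(2)<85); q=C[m]
    print(n,m.sum(),q.mean(0).round(1),fit(q),np.percentile(q,[2,98],axis=0).round(0).tolist())
E
python3 go.py 420 -242 12
```

```text
top 352 [ 423.  -330.7   15.2] (array([ 420.89588791, -331.03059031]), np.float64(53.82555893975353)) [[365.0, -388.0, 11.0], [478.0, -275.0, 20.0]]
side 602 [ 432.4 -320.9   15.3] (array([ 419.27955182, -333.35472065]), np.float64(53.721476977087676)) [[363.0, -383.0, 12.0], [476.0, -277.0, 18.0]]
t 8.85 pos [595.2  99.1 223.6] rpy [ 1.799e+02 -1.000e-02  9.000e+01] open 0.31 grip 30.0 f [-0.3 -0.3  7. ]
shift [-2.274 -1.168  0.141] turn [ 0.0003 -0.     -0.    ]
```

Request:
arm_command(rows=[[[0, 0, -0.15, 0, 0, 0, -1], [0, 0, -0.35, 0, 0, 0, -1], [0, 0, -0.55, 0, 0, 0, -1], [0, 0, -0.65, 0, 0, 0, -1], [-0.12, -0.06, -0.65, 0, 0, 0, -1], [-0.32, -0.16, -0.65, 0, 0, 0, -1], [-0.54, -0.27, -0.65, 0, 0, 0, -1], [-0.76, -0.38, -0.65, 0, 0, 0, -1], [-0.96, -0.49, -0.65, 0, 0, 0, -1]]])

```text
t: 9.6
eef_pos: [520.4, -46.1, 320.2]
tcp_rot: [3.142, 0.0, 1.571]
ft_force: [1.0, -1.0, -1.0]
opening: 0.307
grip_force: 30.0
```

Request:
arm_command(rows=[[[-0.22, -0.11, 0, 0, 0, 0, -1], [-0.44, -0.22, 0, 0, 0, 0, -1], [-0.66, -0.33, 0, 0, 0, 0, -1], [-0.87, -0.44, 0, 0, 0, 0, -1]]])

```text
t: 9.93
eef_pos: [454.3, -176.8, 320.3]
tcp_rot: [3.141, 0.0, 1.571]
ft_force: [0.2, -0.0, -1.2]
opening: 0.311
grip_force: 30.0
```

Request:
arm_command(rows=[[[-0.2, -0.11, 0, 0, 0, 0, -1], [-0.35, -0.19, 0, 0, 0, 0, -1], [-0.42, -0.23, 0, 0, 0, 0, -1], [-0.44, -0.24, 0, 0, 0, 0, -1], [-0.44, -0.24, 0, 0, 0, 0, -1], [-0.44, -0.24, 0, 0, 0, 0, -1]]])

```text
t: 10.43
eef_pos: [419.6, -240.9, 320.1]
tcp_rot: [3.142, -0.0, 1.571]
ft_force: [-0.1, 0.4, -0.9]
opening: 0.31
grip_force: 30.0
```

```bash
python3 go.py 420 -242 13
```

```text
t 10.4333 pos [ 419.6 -240.9  320.1] rpy [ 1.800e+02 -1.000e-02  8.999e+01] open 0.31 grip 30.0 f [-0.1  0.4 -0.9]
shift [-0.007  0.003  0.781] turn [ 0. -0. -0.]
```

Request:
arm_command(rows=[[[-0.007, 0, 0.2, 0, 0, 0, -1], [-0.007, 0, 0.4, 0, 0, 0, -1], [-0.007, 0, 0.57, 0, 0, 0, -1], [-0.007, 0, 0.67, 0, 0, 0, -1], [-0.007, 0, 0.73, 0, 0, 0, -1], [-0.007, 0, 0.765, 0, 0, 0, -1], [-0.007, 0, 0.78, 0, 0, 0, -1], [-0.007, 0, 0.78, 0, 0, 0, -1]]])

```text
t: 11.1
eef_pos: [419.7, -242.2, 203.3]
tcp_rot: [3.141, 0.0, 1.571]
ft_force: [0.1, 0.2, -1.2]
opening: 0.306
grip_force: 30.0
```

Request:
arm_command(rows=[[[0, 0, 0, 0, 0, 0, 0], [0, 0, 0, 0, 0, 0, 0], [0, 0, 0, 0, 0, 0, 0], [0, 0, 0, 0, 0, 0, 0], [0, 0, -0.1, 0, 0, 0, 0], [0, 0, -0.3, 0, 0, 0, 0], [0, 0, -0.55, 0, 0, 0, 0], [0, 0, -0.8, 0, 0, 0, -0.3], [0, 0, -0.95, 0, 0, 0, -0.3], [0, 0, -0.95, 0, 0, 0, -0.3]]])

```text
t: 11.93
eef_pos: [419.6, -242.6, 350.2]
tcp_rot: [3.135, 0.005, 1.571]
ft_force: [0.1, -0.0, 0.7]
opening: 0.367
grip_force: 0.0
```

```bash
python3 - <<'E'
from h import *
im,d=read_camera("side"); C=cloud("side",d); X,Y,Z=C[...,0],C[...,1],C[...,2]
m=(np.hypot(X-420,Y+242)<22)&(d>0)&(Z>40)&(Z<70); print("whistle knob",m.sum(),C[m].mean(0).round(1),Z[m].max())
E
python3 go.py 670.5 -73.5 60
```

```text
whistle knob 72 [ 417.4 -243.5   52.2] 56.73043075606381
t 11.9833 pos [ 419.3 -242.4  347.9] rpy [1.7977e+02 1.7000e-01 8.9990e+01] open 0.358 grip 0.0 f [ 0.2  0.  -0.6]
shift [1.128 1.672 0.656] turn [ 0.0006  0.0005 -0.    ]
```

Request:
arm_command(rows=[[[0.6, 0.85, 0, 0, 0, 0, -0.35], [0.6, 0.85, 0, 0, 0, 0, -0.35], [0.6, 0.85, 0, 0, 0, 0, -0.35], [0.6, 0.85, 0, 0, 0, 0, -0.35]]])

```text
t: 12.32
eef_pos: [548.7, -150.7, 344.3]
tcp_rot: [-3.141, -0.001, 1.571]
ft_force: [-0.2, 0.0, 0.2]
opening: 0.327
grip_force: 0.0
```

Request:
arm_command(rows=[[[0.53, 0.82, 0.6, 0, 0, 0, -0.35], [0.53, 0.82, 0.6, 0, 0, 0, -0.35], [0.53, 0.82, 0.6, 0, 0, 0, -0.35], [0.53, 0.82, 0.6, 0, 0, 0, -0.35], [0.53, 0.82, 0.6, 0, 0, 0, -0.35], [0.53, 0.82, 0.6, 0, 0, 0, -0.35], [0.53, 0.82, 0.6, 0, 0, 0, -0.35]]])

```text
t: 12.9
eef_pos: [669.4, -73.0, 254.3]
tcp_rot: [-3.139, -0.0, 1.571]
ft_force: [1.0, -0.3, 0.3]
opening: 0.323
grip_force: 0.0
```

```bash
python3 - <<'E'
from h import *
im,d=read_camera("side"); cv2.imwrite("pics/side4.png",cv2.resize(im[130:400,200:480,::-1],None,fx=2.2,fy=2.2,interpolation=cv2.INTER_CUBIC))
E
python3 go.py 670.5 -73.5 27.5
```

```text
t 12.95 pos [669.2 -73.5 255.4] rpy [-1.7994e+02 -1.0000e-02  8.9970e+01] open 0.325 grip 0.0 f [-0.5 -0.   0.6]
shift [0.    0.009 0.253] turn [-0.0002 -0.     -0.0001]
```

View pics/side4.png

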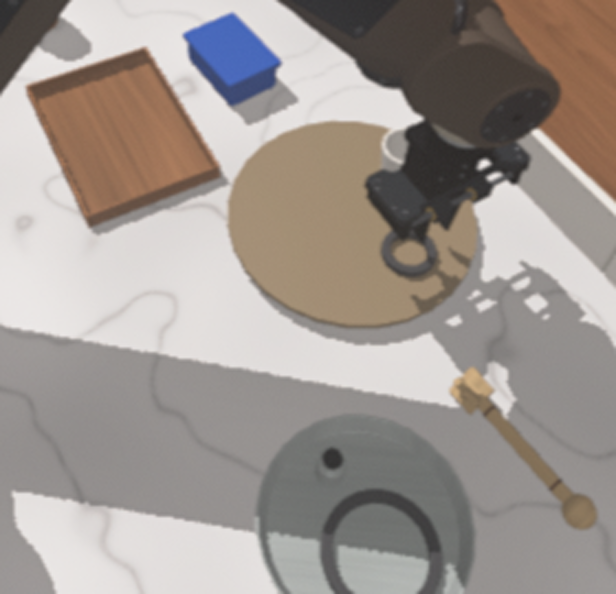

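The whistle stands at (332,460) next to the flat wide ring. The fingers at about (415,225) and (450,215) straddle the narrow ring's far wall, so I'll descend and close.

Request:
arm_command(rows=[[[0, 0.009, 0.1, 0, 0, 0, -0.35], [0, 0.009, 0.2, 0, 0, 0, -0.35], [0, 0.009, 0.245, 0, 0, 0, -0.35], [0, 0.009, 0.245, 0, 0, 0, -0.35], [0, 0.009, 0.245, 0, 0, 0, -1], [0, 0.009, 0.245, 0, 0, 0, -1], [0, 0.009, 0.245, 0, 0, 0, -1], [0, 0.009, 0.245, 0, 0, 0, -1], [0, 0.009, 0.245, 0, 0, 0, -1]]])

```text
t: 13.7
eef_pos: [671.4, -73.1, 219.7]
tcp_rot: [3.14, 0.0, 1.571]
ft_force: [-0.6, -1.1, 3.5]
opening: 0.113
grip_force: 32.0
```

```bash
python3 go.py 412 235 7
```

```text
t 13.7 pos [671.4 -73.1 219.7] rpy [1.7993e+02 2.0000e-02 9.0000e+01] open 0.113 grip 32.0 f [-0.6 -1.1  3.5]
shift [ 2.054 -1.73   0.148] turn [0.0002 0.0001 0.    ]
```

Request:
arm_command(rows=[[[0, 0, -0.15, 0, 0, 0, -1], [0, 0, -0.35, 0, 0, 0, -1], [0, 0, -0.55, 0, 0, 0, -1], [0, 0, -0.65, 0, 0, 0, -1], [0.1, -0.08, -0.65, 0, 0, 0, -1], [0.25, -0.2, -0.65, 0, 0, 0, -1], [0.42, -0.35, -0.65, 0, 0, 0, -1], [0.59, -0.5, -0.65, 0, 0, 0, -1], [0.76, -0.64, -0.65, 0, 0, 0, -1]]])

```text
t: 14.45
eef_pos: [573.9, 41.9, 316.5]
tcp_rot: [3.142, -0.0, 1.57]
ft_force: [0.8, 0.9, -0.6]
opening: 0.118
grip_force: 32.0
```

Request:
arm_command(rows=[[[0.17, -0.14, 0, 0, 0, 0, -1], [0.34, -0.28, 0, 0, 0, 0, -1], [0.51, -0.42, 0, 0, 0, 0, -1], [0.68, -0.56, 0, 0, 0, 0, -1], [0.85, -0.7, 0, 0, 0, 0, -1]]])

```text
t: 14.87
eef_pos: [469.1, 169.5, 316.7]
tcp_rot: [3.141, -0.0, 1.57]
ft_force: [0.9, 1.4, -0.4]
opening: 0.119
grip_force: 32.0
```

Request:
arm_command(rows=[[[0.17, -0.14, 0, 0, 0, 0, -1], [0.31, -0.27, 0, 0, 0, 0, -1], [0.4, -0.35, 0, 0, 0, 0, -1], [0.44, -0.39, 0, 0, 0, 0, -1], [0.45, -0.396, 0, 0, 0, 0, -1], [0.45, -0.396, 0, 0, 0, 0, -1], [0.45, -0.396, 0, 0, 0, 0, -1]]])

```text
t: 15.45
eef_pos: [411.6, 235.5, 316.5]
tcp_rot: [3.141, -0.0, 1.57]
ft_force: [-0.4, 0.5, -1.5]
opening: 0.12
grip_force: 32.0
```

```bash
python3 - <<'E'
from h import *
im,d=read_camera("side"); cv2.imwrite("pics/side5.png",cv2.resize(im[100:300,150:430,::-1],None,fx=2.5,fy=2.5,interpolation=cv2.INTER_CUBIC))
C=cloud("side",d);X,Y,Z=C[...,0],C[...,1],C[...,2]
m=(abs(X-420)<40)&(abs(Y-370)<40)&(d>0); print("floor z",np.median(Z[m]))
E
python3 go.py 411 236 10.2
```

```text
floor z 4.581270107303453
t 15.5 pos [411.7 235.4 316.4] rpy [ 1.7998e+02 -1.0000e-02  8.9930e+01] open 0.121 grip 32.0 f [ 0.3  0.6 -0.3]
shift [ 0.004 -0.005  0.775] turn [ 0.0001 -0.     -0.0002]
```

View pics/side5.png

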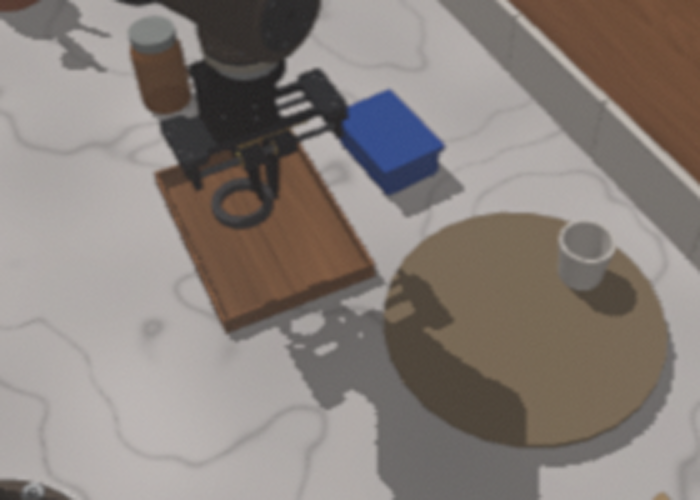

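The narrow ring is held level over the oblong tray (crop (243,203)). I'll lower and release it.

Request:
arm_command(rows=[[[0, 0, 0.2, 0, 0, 0, -1], [0, 0, 0.4, 0, 0, 0, -1], [0, 0, 0.57, 0, 0, 0, -1], [0, 0, 0.67, 0, 0, 0, -1], [0, 0, 0.73, 0, 0, 0, -1], [0, 0, 0.76, 0, 0, 0, -1], [0, 0, 0.775, 0, 0, 0, -1], [0, 0, 0.775, 0, 0, 0, -1]]])

```text
t: 16.17
eef_pos: [411.3, 235.9, 200.4]
tcp_rot: [3.141, -0.0, 1.57]
ft_force: [0.5, 0.1, -0.5]
opening: 0.111
grip_force: 32.0
```

Request:
arm_command(rows=[[[0, 0, 0, 0, 0, 0, -0.45], [0, 0, 0, 0, 0, 0, -0.45], [0, 0, 0, 0, 0, 0, -0.45], [0, 0, 0, 0, 0, 0, -0.45], [0, 0, -0.1, 0, 0, 0, -0.45], [0, 0, -0.3, 0, 0, 0, -0.45], [0, 0, -0.55, 0, 0, 0, -0.45], [0, 0, -0.8, 0, 0, 0, 1], [0, 0, -1, 0, 0, 0, 1], [0, 0, -1, 0, 0, 0, 1]]])

```text
t: 17.0
eef_pos: [411.1, 236.3, 355.5]
tcp_rot: [3.133, -0.003, 1.571]
ft_force: [-0.8, -0.2, -0.3]
opening: 0.429
grip_force: 0.0
```

```bash
python3 - <<'E'
from h import *
for n in("side","top"):
    im,d=read_camera(n); C=cloud(n,d);X,Y,Z=C[...,0],C[...,1],C[...,2]
    m=(np.hypot(X-383,Y-236)<42)&(d>0)&(im.max(2)<75)&(Z<30); print(n,"ring",m.sum(),fit(C[m]),np.median(Z[m]))
    m=(abs(X-710)<45)&(abs(Y-34)<45)&(Z>78)&(Z<95)&(d>0); print("cup",fit(C[m]),np.percentile(C[m],[2,98],axis=0).round(1).tolist())
E
python3 go.py 709.5 34.7 130
```

```text
side ring 206 (array([382.34646499, 229.88526038]), np.float64(28.29312230955171)) 14.125132679009255
cup (array([709.49680459,  33.57688408]), np.float64(29.437758032959042)) [[679.0, 2.7, 78.6], [740.2, 63.7, 87.3]]
top ring 0 (array([0., 0.]), np.float64(0.0)) nan
cup (array([709.86805235,  35.87433133]), np.float64(29.52902062269674)) [[679.5, 6.1, 78.9], [740.9, 65.1, 87.5]]
t 17.1 pos [410.6 236.  351.1] rpy [ 1.7985e+02 -6.0000e-02  9.0000e+01] open 0.514 grip 0.0 f [ 0.5 -0.4 -0.6]
shift [-1.342  1.992  0.211] turn [ 0.0004 -0.0002 -0.    ]
  return _methods._mean(a, axis=axis, dtype=dtype,
  ret = ret.dtype.type(ret / rcount)
```

Request:
arm_command(rows=[[[-0.67, 1, 0, 0, 0, 0, 1], [-0.67, 1, 0, 0, 0, 0, 1], [-0.67, 1, 0, 0, 0, 0, 1], [-0.67, 1, 0, 0, 0, 0, 1], [-0.67, 1, 0, 0, 0, 0, 1]]])

```text
t: 17.52
eef_pos: [564.3, 132.6, 348.1]
tcp_rot: [-3.141, 0.0, 1.568]
ft_force: [-0.0, 1.0, -0.7]
opening: 0.867
grip_force: 0.0
```

Request:
arm_command(rows=[[[-0.672, 0.992, 0.2, 0, 0, 0, 1], [-0.672, 0.992, 0.2, 0, 0, 0, 1], [-0.672, 0.992, 0.2, 0, 0, 0, 1], [-0.672, 0.992, 0.2, 0, 0, 0, 1], [-0.672, 0.992, 0.2, 0, 0, 0, 1], [-0.672, 0.992, 0.2, 0, 0, 0, 1], [-0.672, 0.992, 0.2, 0, 0, 0, 1], [-0.672, 0.992, 0.2, 0, 0, 0, 1]]])

```text
t: 18.18
eef_pos: [708.9, 35.5, 319.0]
tcp_rot: [-3.139, -0.0, 1.571]
ft_force: [-0.3, 0.4, -0.4]
opening: 0.998
grip_force: 0.0
```

```bash
python3 - <<'E'
from h import *
im,d=read_camera("side"); cv2.imwrite("pics/side6.png",cv2.resize(im[100:300,150:430,::-1],None,fx=2.5,fy=2.5,interpolation=cv2.INTER_CUBIC))
E
python3 go.py 709.7 34.7 51
```

```text
t 18.2333 pos [708.8  35.7 319.7] rpy [-1.7992e+02 -2.0000e-02  9.0040e+01] open 0.999 grip 0.0 f [ 0.1 -0.1 -0.1]
shift [-0.007  0.006  0.524] turn [-0.0002 -0.      0.0001]
```

View pics/side6.png

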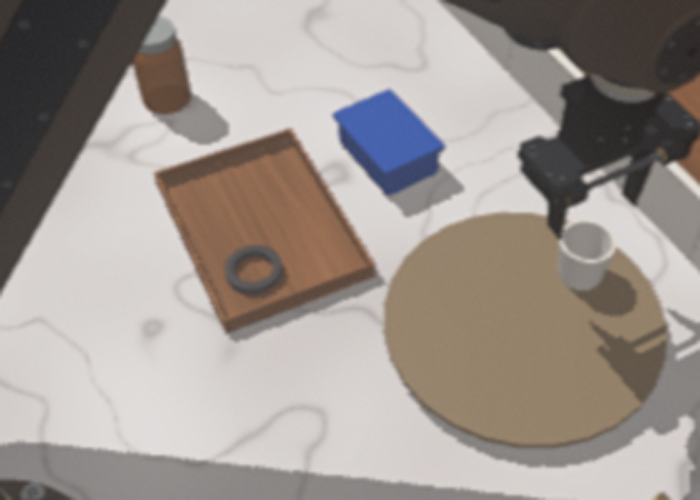

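The narrow ring lies flat in the tray at crop (255,270). The open fingers straddle the cup at (585,255), so I'll grip it.

Request:
arm_command(rows=[[[-0.007, 0.006, 0.15, 0, 0, 0, 1], [-0.007, 0.006, 0.32, 0, 0, 0, 1], [-0.007, 0.006, 0.45, 0, 0, 0, 1], [-0.007, 0.006, 0.52, 0, 0, 0, 1], [-0.007, 0.006, 0.52, 0, 0, 0, 1], [-0.007, 0.006, 0.52, 0, 0, 0, -1], [-0.007, 0.006, 0.52, 0, 0, 0, -1], [-0.007, 0.006, 0.52, 0, 0, 0, -1], [-0.007, 0.006, 0.52, 0, 0, 0, -1], [-0.007, 0.006, 0.52, 0, 0, 0, -1]]])

```text
t: 19.07
eef_pos: [710.7, 33.6, 243.0]
tcp_rot: [3.14, -0.0, 1.571]
ft_force: [-0.0, -0.2, 0.2]
opening: 0.704
grip_force: 0.0
```

```bash
python3 go.py 393 353 31.5
```

```text
t 19.0667 pos [710.7  33.6 243. ] rpy [179.93  -0.    89.99] open 0.704 grip 0.0 f [-0.  -0.2  0.2]
shift [ 2.129 -2.118  0.141] turn [ 0.0002 -0.     -0.    ]
```

Request:
arm_command(rows=[[[0, 0, 0, 0, 0, 0, -1], [0, 0, 0, 0, 0, 0, -1], [0, 0, 0, 0, 0, 0, -1], [0, 0, 0, 0, 0, 0, -1]]])

```text
t: 19.4
eef_pos: [710.9, 33.6, 242.8]
tcp_rot: [3.14, -0.0, 1.571]
ft_force: [1.6, -0.1, 6.4]
opening: 0.665
grip_force: 30.0
```

```bash
python3 go.py 393 353 31.5
```

```text
t 19.4 pos [710.9  33.6 242.8] rpy [179.91  -0.    89.99] open 0.665 grip 30.0 f [ 1.6 -0.1  6.4]
shift [ 2.129 -2.12   0.139] turn [ 0.0002 -0.     -0.    ]
```

Request:
arm_command(rows=[[[0, 0, -0.08, 0, 0, 0, -1], [0, 0, -0.22, 0, 0, 0, -1], [0, 0, -0.4, 0, 0, 0, -1], [0, 0, -0.57, 0, 0, 0, -1], [0, 0, -0.67, 0, 0, 0, -1], [0.06, -0.06, -0.7, 0, 0, 0, -1], [0.18, -0.18, -0.7, 0, 0, 0, -1], [0.32, -0.32, -0.7, 0, 0, 0, -1], [0.48, -0.48, -0.7, 0, 0, 0, -1], [0.64, -0.64, -0.7, 0, 0, 0, -1]]])

```text
t: 20.23
eef_pos: [612.5, 130.7, 346.2]
tcp_rot: [-3.139, 0.0, 1.57]
ft_force: [0.5, 1.6, -1.7]
opening: 0.661
grip_force: 30.0
```

Request:
arm_command(rows=[[[0.16, -0.16, 0, 0, 0, 0, -1], [0.32, -0.32, 0, 0, 0, 0, -1], [0.48, -0.48, 0, 0, 0, 0, -1], [0.64, -0.64, 0, 0, 0, 0, -1], [0.8, -0.8, 0, 0, 0, 0, -1]]])

```text
t: 20.65
eef_pos: [492.2, 250.7, 346.5]
tcp_rot: [-3.14, 0.001, 1.571]
ft_force: [0.9, -0.2, -0.7]
opening: 0.662
grip_force: 30.0
```

Request:
arm_command(rows=[[[0.16, -0.16, 0, 0, 0, 0, -1], [0.32, -0.31, 0, 0, 0, 0, -1], [0.46, -0.45, 0, 0, 0, 0, -1], [0.57, -0.56, 0, 0, 0, 0, -1], [0.65, -0.64, 0, 0, 0, 0, -1], [0.69, -0.675, 0, 0, 0, 0, -1], [0.7, -0.68, 0, 0, 0, 0, -1], [0.7, -0.68, 0, 0, 0, 0, -1], [0.7, -0.68, 0, 0, 0, 0, -1]]])

```text
t: 21.4
eef_pos: [393.0, 354.2, 347.0]
tcp_rot: [-3.141, 0.0, 1.57]
ft_force: [0.1, -0.5, -1.9]
opening: 0.661
grip_force: 30.0
```

```bash
python3 - <<'E'
from h import *
im,d=read_camera("side"); cv2.imwrite("pics/side7.png",cv2.resize(im[60:260,150:430,::-1],None,fx=2.5,fy=2.5,interpolation=cv2.INTER_CUBIC))
E
python3 go.py 393 354 33
```

```text
t 21.45 pos [393.2 354.1 347. ] rpy [-1.7999e+02  1.0000e-02  8.9940e+01] open 0.658 grip 30.0 f [-0.2 -0.6 -1.3]
shift [-0.    -0.001  0.827] turn [-0.      0.     -0.0002]
```

View pics/side7.png

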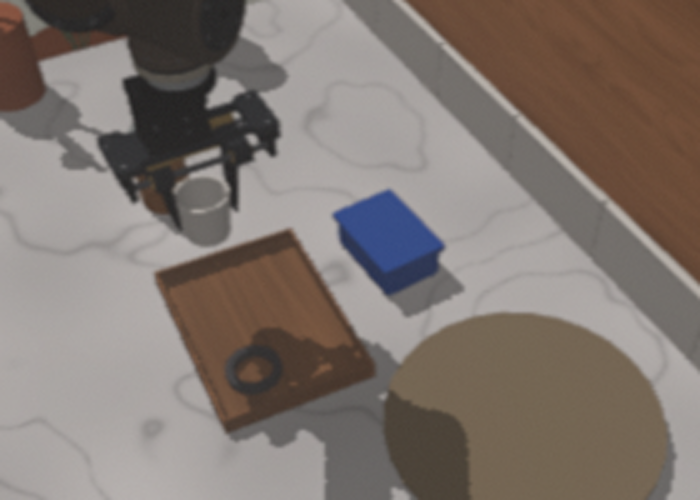

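The cup is held upright at crop (205,210). I'll lower it in slow final steps.

Request:
arm_command(rows=[[[0, 0, 0.12, 0, 0, 0, -1], [0, 0, 0.3, 0, 0, 0, -1], [0, 0, 0.47, 0, 0, 0, -1], [0, 0, 0.6, 0, 0, 0, -1], [0, 0, 0.69, 0, 0, 0, -1], [0, 0, 0.75, 0, 0, 0, -1], [0, 0, 0.78, 0, 0, 0, -1], [0, 0, 0.8, 0, 0, 0, -1], [0, 0, 0.8, 0, 0, 0, -1]]])

```text
t: 22.2
eef_pos: [392.9, 354.5, 227.2]
tcp_rot: [3.141, -0.0, 1.57]
ft_force: [0.9, -0.8, -1.4]
opening: 0.667
grip_force: 30.0
```

Request:
arm_command(rows=[[[0, 0, 0.007, 0, 0, 0, -1], [0, 0, 0.014, 0, 0, 0, -1], [0, 0, 0.02, 0, 0, 0, -1], [0, 0, 0.025, 0, 0, 0, -1], [0, 0, 0.03, 0, 0, 0, -1], [0, 0, 0.03, 0, 0, 0, -1], [0, 0, 0.03, 0, 0, 0, -1]]])

```text
t: 22.78
eef_pos: [392.7, 354.8, 222.8]
tcp_rot: [3.141, -0.0, 1.571]
ft_force: [-0.7, 0.8, 0.7]
opening: 0.665
grip_force: 30.0
```

Contact is felt: the force went from −1.4 to +0.7 N. Releasing.

Request:
arm_command(rows=[[[0, 0, 0, 0, 0, 0, 0.75], [0, 0, 0, 0, 0, 0, 0.75], [0, 0, 0, 0, 0, 0, 0.75], [0, 0, 0, 0, 0, 0, 0.75], [0, 0, -0.06, 0, 0, 0, 0.75], [0, 0, -0.2, 0, 0, 0, 0.75], [0, 0, -0.42, 0, 0, 0, 0.75], [0, 0, -0.66, 0, 0, 0, 0.75], [0, 0, -0.9, 0, 0, 0, 0], [0, 0, -0.9, 0, 0, 0, 0]]])

```text
t: 23.62
eef_pos: [392.9, 355.0, 364.4]
tcp_rot: [3.134, -0.006, 1.571]
ft_force: [-0.3, -0.3, 0.2]
opening: 0.786
grip_force: 0.0
```

```bash
python3 - <<'E'
from h import *
for n in("side","top"):
    im,d=read_camera(n); C=cloud(n,d);X,Y,Z=C[...,0],C[...,1],C[...,2]
    m=(np.hypot(X-393,Y-355)<42)&(d>0)&(Z>55)&(Z<75); print(n,"cup",m.sum(),fit(C[m]) if m.any() else 0,np.percentile(Z[m],[50,95]) if m.any() else 0)
E
python3 go.py 609.4 -322 120 94.7
```

```text
side cup 138 (array([391.77435553, 353.75014782]), np.float64(29.51680072052586)) [62.59981437 66.6395226 ]
top cup 8 (array([401.19945169, 338.8894844 ]), np.float64(11.767795707209775)) [65.2226521  67.18057292]
t 23.7167 pos [392.4 354.5 359.3] rpy [ 1.7985e+02 -1.1000e-01  9.0000e+01] open 0.708 grip 0.0 f [ 0.4 -0.5 -0.2]
shift [-4.511  1.446  0.324] turn [ 0.0004 -0.0003 -0.0131]
```

Request:
arm_command(rows=[[[-0.95, 0.3, 0, 0, 0, 0, -0.1], [-0.95, 0.3, 0, 0, 0, 0, -0.1], [-0.95, 0.3, 0, 0, 0, 0, -0.1], [-0.95, 0.3, 0, 0, 0, 0, -0.1]]])

```text
t: 24.05
eef_pos: [437.8, 209.5, 356.4]
tcp_rot: [-3.139, 0.001, 1.57]
ft_force: [-0.4, 0.5, 0.2]
opening: 0.467
grip_force: 0.0
```

Request:
arm_command(rows=[[[-0.95, 0.3, 0, 0, 0, 0, -0.1], [-0.95, 0.3, 0, 0, 0, 0, -0.1], [-0.95, 0.3, 0, 0, 0, 0, -0.1], [-0.95, 0.3, 0, 0, 0, 0, -0.1]]])

```text
t: 24.38
eef_pos: [483.1, 66.6, 356.4]
tcp_rot: [-3.139, 0.0, 1.569]
ft_force: [0.7, 0.6, -0.8]
opening: 0.45
grip_force: 0.0
```

Request:
arm_command(rows=[[[-0.95, 0.3, 0, 0, 0, 0, -0.1], [-0.95, 0.3, 0, 0, 0, 0, -0.1], [-0.95, 0.3, 0, 0, 0, 0, -0.1], [-0.95, 0.3, 0, 0, 0, 0, -0.1]]])

```text
t: 24.72
eef_pos: [528.1, -76.3, 356.2]
tcp_rot: [-3.14, -0.0, 1.569]
ft_force: [0.5, 0.1, 0.6]
opening: 0.452
grip_force: 0.0
```

Request:
arm_command(rows=[[[-0.95, 0.3, 0, 0, 0, 0, -0.1], [-0.95, 0.3, 0, 0, 0, 0, -0.1], [-0.95, 0.3, 0, 0, 0, 0, -0.1], [-0.95, 0.3, 0, 0, 0, 0, -0.1]]])

```text
t: 25.05
eef_pos: [573.0, -219.0, 355.9]
tcp_rot: [-3.14, -0.001, 1.569]
ft_force: [0.0, 0.8, -0.3]
opening: 0.445
grip_force: 0.0
```

Request:
arm_command(rows=[[[-0.7, 0.246, 0.3, 0, 0, -0.013, -0.1], [-0.7, 0.246, 0.3, 0, 0, -0.013, -0.1], [-0.7, 0.246, 0.3, 0, 0, -0.013, -0.1], [-0.7, 0.246, 0.3, 0, 0, -0.013, -0.1], [-0.7, 0.246, 0.3, 0, 0, -0.013, -0.1], [-0.7, 0.246, 0.3, 0, 0, -0.013, -0.1]]])

```text
t: 25.55
eef_pos: [609.2, -320.0, 311.2]
tcp_rot: [-3.14, -0.002, 1.652]
ft_force: [0.2, -0.3, 0.2]
opening: 0.451
grip_force: 0.0
```

```bash
python3 - <<'E'
from h import *
im,d=read_camera("side"); cv2.imwrite("pics/side8.png",cv2.resize(im[200:400,300:500,::-1],None,fx=3,fy=3,interpolation=cv2.INTER_CUBIC))
E
python3 go.py 609.4 -322 60 94.7;python3 go.py 609.4 -322 3 94.7
```

```text
t 25.6 pos [ 609.3 -319.5  312.1] rpy [-1.7994e+02 -6.0000e-02  9.4700e+01] open 0.449 grip 0.0 f [-0.2 -0.3  0.6]
shift [-0.017 -0.     0.414] turn [-0.0002 -0.0002 -0.    ]
t 25.6 pos [ 609.3 -319.5  312.1] rpy [-1.7994e+02 -6.0000e-02  9.4700e+01] open 0.449 grip 0.0 f [-0.2 -0.3  0.6]
shift [-0.017  0.     0.794] turn [-0.0002 -0.0002 -0.    ]
```

View pics/side8.png

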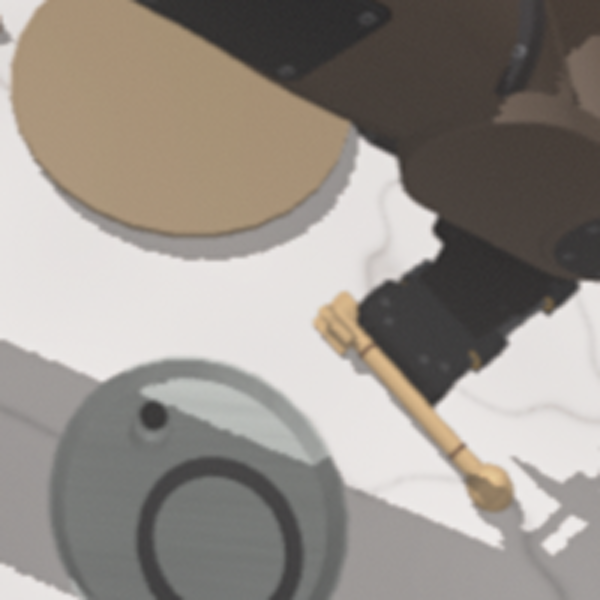

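The churner runs from crop (340,320) to (490,485), with the gripper above its bare rod. Descending and gripping.

Request:
arm_command(rows=[[[-0.017, 0, 0.2, 0, 0, 0, -0.1], [-0.017, 0, 0.42, 0, 0, 0, -0.1], [-0.017, 0, 0.62, 0, 0, 0, -0.1], [-0.017, 0, 0.73, 0, 0, 0, -0.1], [-0.017, 0, 0.775, 0, 0, 0, -0.1], [-0.017, 0, 0.775, 0, 0, 0, -1], [-0.017, 0, 0.775, 0, 0, 0, -1], [-0.017, 0, 0.775, 0, 0, 0, -1], [-0.017, 0, 0.775, 0, 0, 0, -1], [-0.017, 0, 0.775, 0, 0, 0, -1]]])

```text
t: 26.43
eef_pos: [609.9, -322.9, 197.7]
tcp_rot: [3.14, 0.001, 1.652]
ft_force: [-0.0, 0.9, 2.0]
opening: 0.163
grip_force: 30.1
```

```bash
python3 go.py 475 292 11 87.4
```

```text
t 26.4333 pos [ 609.9 -322.9  197.7] rpy [1.799e+02 7.000e-02 9.468e+01] open 0.163 grip 30.1 f [-0.   0.9  2. ]
shift [ 4.159 -0.562 -0.028] turn [0.0003 0.0002 0.0202]
```

Request:
arm_command(rows=[[[0, 0, -0.1, 0, 0, 0, -1], [0, 0, -0.25, 0, 0, 0, -1], [0, 0, -0.45, 0, 0, 0.01, -1], [0, 0, -0.65, 0, 0, 0.02, -1], [0, 0, -0.77, 0, 0, 0.02, -1], [0, 0, -0.8, 0, 0, 0.02, -1], [0, 0, -0.8, 0, 0, 0.02, -1]]])

```text
t: 27.02
eef_pos: [609.6, -322.9, 318.0]
tcp_rot: [3.139, 0.001, 1.527]
ft_force: [0.9, 0.2, -1.5]
opening: 0.158
grip_force: 30.0
```

Request:
arm_command(rows=[[[0.06, -0.02, 0, 0, 0, 0, -1], [0.17, -0.05, 0, 0, 0, 0, -1], [0.33, -0.09, 0, 0, 0, 0, -1], [0.52, -0.14, 0, 0, 0, 0, -1], [0.71, -0.19, 0, 0, 0, 0, -1], [0.9, -0.24, 0, 0, 0, 0, -1]]])

```text
t: 27.52
eef_pos: [578.6, -184.6, 314.4]
tcp_rot: [-3.139, -0.001, 1.527]
ft_force: [0.3, -0.8, -1.0]
opening: 0.162
grip_force: 30.0
```

Request:
arm_command(rows=[[[0.19, -0.05, 0, 0, 0, 0, -1], [0.38, -0.1, 0, 0, 0, 0, -1], [0.57, -0.15, 0, 0, 0, 0, -1], [0.76, -0.2, 0, 0, 0, 0, -1], [0.95, -0.25, 0, 0, 0, 0, -1]]])

```text
t: 27.93
eef_pos: [547.3, -40.6, 314.7]
tcp_rot: [-3.139, -0.001, 1.527]
ft_force: [0.3, 0.2, -0.7]
opening: 0.161
grip_force: 30.0
```

Request:
arm_command(rows=[[[0.19, -0.05, 0, 0, 0, 0, -1], [0.38, -0.1, 0, 0, 0, 0, -1], [0.57, -0.15, 0, 0, 0, 0, -1], [0.76, -0.2, 0, 0, 0, 0, -1], [0.95, -0.25, 0, 0, 0, 0, -1]]])

```text
t: 28.35
eef_pos: [516.0, 103.2, 314.8]
tcp_rot: [-3.139, 0.0, 1.527]
ft_force: [0.8, -0.0, -1.5]
opening: 0.161
grip_force: 30.0
```

Request:
arm_command(rows=[[[0.19, -0.05, 0, 0, 0, 0, -1], [0.37, -0.1, 0, 0, 0, 0, -1], [0.52, -0.14, 0, 0, 0, 0, -1], [0.62, -0.17, 0, 0, 0, 0, -1], [0.68, -0.18, 0, 0, 0, 0, -1], [0.7, -0.19, 0, 0, 0, 0, -1], [0.7, -0.19, 0, 0, 0, 0, -1]]])

```text
t: 28.93
eef_pos: [493.0, 208.0, 315.6]
tcp_rot: [-3.14, 0.0, 1.528]
ft_force: [-0.1, -0.5, -0.5]
opening: 0.164
grip_force: 30.0
```

```bash
python3 go.py 475 292 13 87.4
```

```text
t 28.9333 pos [493.  208.  315.6] rpy [-1.7992e+02  3.0000e-02  8.7530e+01] open 0.164 grip 30.0 f [-0.1 -0.5 -0.5]
shift [ 0.555 -0.143  0.751] turn [-0.0002  0.0001  0.0004]
```

Request:
arm_command(rows=[[[0.1, -0.03, 0, 0, 0, 0, -1], [0.25, -0.07, 0, 0, 0, 0, -1], [0.4, -0.1, 0, 0, 0, 0, -1], [0.51, -0.13, 0, 0, 0, 0, -1], [0.555, -0.143, 0, 0, 0, 0, -1], [0.555, -0.143, 0, 0, 0, 0, -1], [0.555, -0.143, 0, 0, 0, 0, -1]]])

```text
t: 29.52
eef_pos: [475.9, 291.1, 316.1]
tcp_rot: [-3.141, 0.0, 1.527]
ft_force: [-0.6, -0.2, -0.9]
opening: 0.163
grip_force: 30.0
```

```bash
python3 - <<'E'
from h import *
im,d=read_camera("side"); cv2.imwrite("pics/side9.png",cv2.resize(im[60:260,150:430,::-1],None,fx=2.5,fy=2.5,interpolation=cv2.INTER_CUBIC))
C=cloud("side",d);X,Y,Z=C[...,0],C[...,1],C[...,2];hsv=cv2.cvtColor(im,cv2.COLOR_RGB2HSV)
m=(abs(X-475)<60)&(abs(Y-292)<130)&(Z>105)&(Z<160)&(hsv[...,1]>60)&(d>0); q=C[m]
print(m.sum(),np.percentile(q,[2,50,98],axis=0).round(0).tolist())
for a,b in((170,215),(215,260),(320,360),(360,420)):
    k=q[(q[:,1]>a)&(q[:,1]<b)]; print(a,b,len(k),np.median(k,0).round(1) if len(k) else 0)
E
python3 go.py 475 292 13 87.4
```

```text
205 [[456.0, 196.0, 126.0], [468.0, 231.0, 142.0], [480.0, 375.0, 154.0]]
170 215 88 [466.1 203.3 144.1]
215 260 47 [468.  238.5 141.7]
320 360 6 [464.6 350.5 129.3]
360 420 7 [465.7 375.1 128.2]
t 29.5667 pos [476.  290.8 316.2] rpy [-1.7998e+02  2.0000e-02  8.7440e+01] open 0.164 grip 30.0 f [-0.2 -0.3 -0.9]
shift [ 0.008 -0.007  0.755] turn [-0.0001  0.      0.0001]
```

View pics/side9.png

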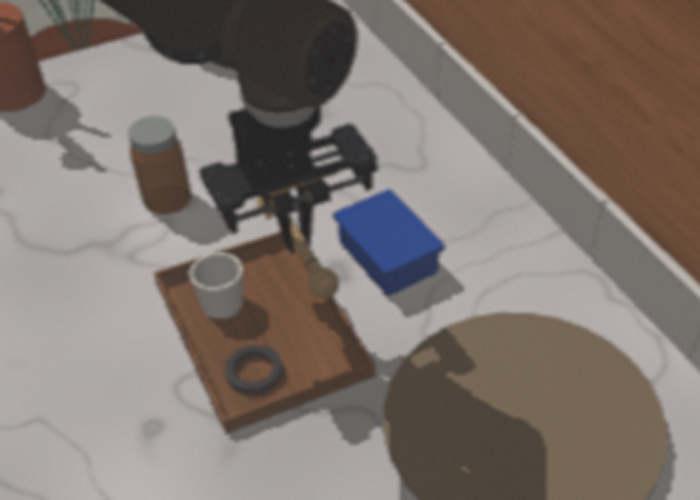

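The cup stands upright at crop (218,285), the narrow ring lies flat at (255,370), and the churner is held level. Lowering it on the free side of the tray.

Request:
arm_command(rows=[[[0.008, -0.007, 0.15, 0, 0, 0, -1], [0.008, -0.007, 0.33, 0, 0, 0, -1], [0.008, -0.007, 0.5, 0, 0, 0, -1], [0.008, -0.007, 0.61, 0, 0, 0, -1], [0.008, -0.007, 0.68, 0, 0, 0, -1], [0.008, -0.007, 0.72, 0, 0, 0, -1], [0.008, -0.007, 0.74, 0, 0, 0, -1], [0.008, -0.007, 0.753, 0, 0, 0, -1], [0.008, -0.007, 0.753, 0, 0, 0, -1], [0.008, -0.007, 0.753, 0, 0, 0, -1]]])

```text
t: 30.4
eef_pos: [474.9, 293.1, 204.2]
tcp_rot: [3.141, -0.001, 1.527]
ft_force: [0.1, 0.8, -0.8]
opening: 0.16
grip_force: 30.0
```

```bash
python3 - <<'E'
from h import *
im,d=read_camera("side"); cv2.imwrite("pics/side10.png",cv2.resize(im[60:260,150:430,::-1],None,fx=2.5,fy=2.5,interpolation=cv2.INTER_CUBIC))
E
python3 go.py 475 292 13 87.4
```

```text
t 30.45 pos [474.8 293.2 204.2] rpy [ 1.7993e+02 -4.0000e-02  8.7480e+01] open 0.158 grip 30.0 f [ 0.1 -0.1  0.1]
shift [-0.008  0.001  0.008] turn [ 0.0002 -0.0001  0.0002]
```

View pics/side10.png

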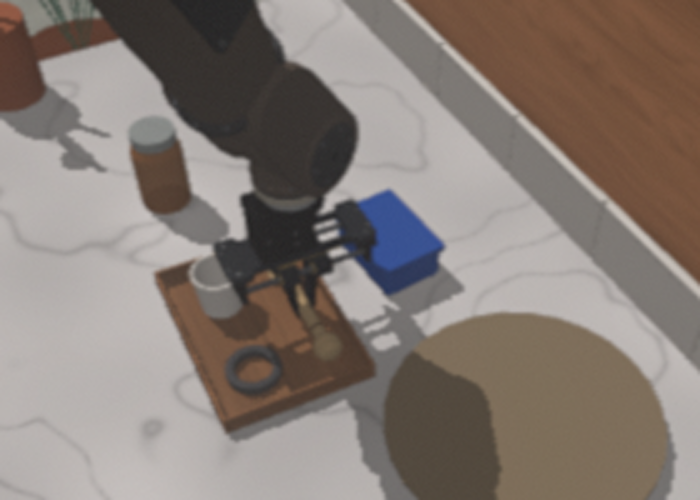

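The ball at (325,347) is inside the walls. One more millimetre down, then release and retreat.

Request:
arm_command(rows=[[[0, 0, 0.008, 0, 0, 0, -1], [0, 0, 0.008, 0, 0, 0, -1], [0, 0, 0.008, 0, 0, 0, -0.45], [0, 0, 0.008, 0, 0, 0, -0.45], [0, 0, 0.008, 0, 0, 0, -0.45], [0, 0, 0.008, 0, 0, 0, -0.45], [0, 0, -0.1, 0, 0, 0, -0.45], [0, 0, -0.3, 0, 0, 0, -0.45], [0, 0, -0.55, 0, 0, 0, -0.45], [0, 0, -0.8, 0, 0, 0, -0.45]]])

```text
t: 31.28
eef_pos: [474.5, 293.0, 324.4]
tcp_rot: [-3.14, 0.001, 1.527]
ft_force: [0.9, -0.0, 0.3]
opening: 0.276
grip_force: 0.0
```

Request:
arm_command(rows=[[[0, 0, -0.4, 0, 0, 0, -0.45], [-0.5, 0.2, -0.8, 0, 0, 0, -0.45], [-0.9, 0.4, -0.9, 0, 0, 0, -0.45], [-0.9, 0.4, -0.9, 0, 0, 0, -0.45], [-0.9, 0.4, -0.9, 0, 0, 0, -0.45], [-0.9, 0.4, -0.9, 0, 0, 0, -0.45], [-0.9, 0.4, -0.9, 0, 0, 0, -0.45], [-0.9, 0.4, -0.9, 0, 0, 0, -0.45], [-0.9, 0.4, -0.9, 0, 0, 0, -0.45]]])

```text
t: 32.03
eef_pos: [528.2, 156.5, 457.4]
tcp_rot: [-3.14, 0.0, 1.527]
ft_force: [-0.4, -0.1, 0.1]
opening: 0.277
grip_force: 0.0
```

Run:
```python
from h import *
im,d=read_camera("side"); cv2.imwrite("pics/side11.png",im[...,::-1])
C=cloud("side",d);X,Y,Z=C[...,0],C[...,1],C[...,2];hsv=cv2.cvtColor(im,cv2.COLOR_RGB2HSV)
m=(abs(X-475)<25)&(abs(Y-292)<110)&(Z>12)&(Z<60)&(d>0); q=C[m]
for a in range(190,395,20):
    k=q[(q[:,1]>a)&(q[:,1]<a+20)]; print(a,len(k),np.median(k,0).round(1),k[:,2].max().round(0)) if len(k) else print(a,0)
m=(np.hypot(X-383,Y-232)<42)&(d>0)&(im.max(2)<75)&(Z<30); print("ring",fit(C[m]),np.percentile(Z[m],[5,50,95]))
for nm,b in(("jar",(405,571,50,80)),("cont",(616,330,80,48)),("cup",(393,355,42,55))):
    m=(np.hypot(X-b[0],Y-b[1])<b[2])&(Z>b[3])&(d>0); print(nm,m.sum(),C[m].mean(0).round(0),np.percentile(Z[m],98).round(0))
print(state()["t"],state()["eef_pos"])
```

```text
190 60 [469.2 203.1  28.4] 39.0
210 40 [467.3 214.3  35.5] 41.0
230 27 [470.3 238.9  27.9] 33.0
250 28 [471.1 260.3  28.3] 32.0
270 25 [471.8 280.9  27.9] 32.0
290 26 [472.7 300.7  27.7] 31.0
310 23 [474.2 319.5  28.2] 30.0
330 25 [474.2 338.4  27.9] 32.0
350 70 [476.7 357.9  31.5] 39.0
370 39 [476.2 377.9  32.5] 39.0
390 0
ring (array([382.18377892, 229.86226032]), np.float64(28.43447093915967)) [ 4.328043   14.08755584 18.583854  ]
jar 383 [399. 568. 108.] 122.0
cont 789 [614. 322.  54.] 58.0
cup 137 [392. 356.  62.] 67.0
32.0833 [528.21951448 156.69492321 457.41959577]
```

View pics/side11.png

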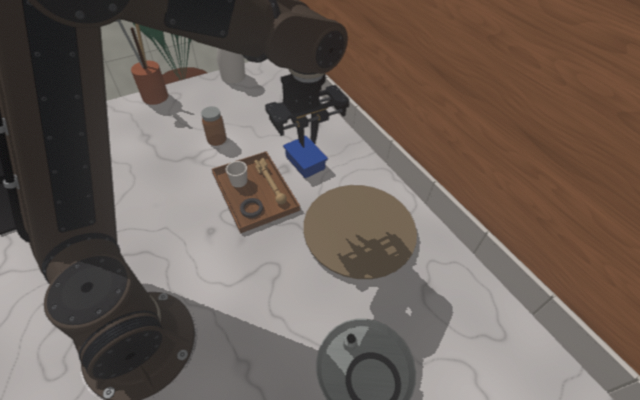

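The picture shows all five pieces in place. The cup (237,175), narrow ring (251,208) and churner (258,160)–(282,202) are in the oblong tray, and the whistle (350,341) and wide ring (372,375) are in the round tray. The container and jar have not moved. Handing in.

```bash
python3 -c "
from cell import *
print(job_done())"
```

```text
the job is handed in; nothing more can be done
None
```

Both kits are made up and the job is handed in at about 32 s: wide ring and whistle in the round tray; narrow ring, cup and churner in the oblong tray, with the container and jar left where they were.

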